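# Roll the brass ring out of the dispenser into the tray

## Task

Push the amber tray along its guide until it stands centred in front of the lane that holds the brass ring, then press that lane's white pad down so that its gate lifts and the ring rolls into the tray, and let go so that the gate drops shut again. Leave the other two rings in their lanes and the things around undisturbed. The tray is only pushed, never lifted, and the rings are not to be touched by the robot.

Things in the scene. Friction and masses are not known exactly. Their poses are not given: they have to be found in the camera images.
- dispenser: fixed three-lane ring dispenser. Origin: on the counter surface, under the lever pivots of the mid lane. x runs down the lanes from the white pads (x = -75 to -45 mm) to the mouths, y to the left across the lanes, z up. Lane centres: y = +54 (left), 0 (mid), -54 mm (right). At rest the levers are its highest parts (97 mm above the counter); a pressed lever's gate end rises to 122 mm at x = 60 to 75 mm
- lane_mouth (a point): middle of the mid lane's mouth lip: x = 100 mm of the dispenser, 39 mm above the counter. Each lane is a dark steel channel 11.5 mm wide inside that slopes down 15 degrees to its mouth; over it a fork-shaped dark lever, 34 mm wide, pivots at x = 0, 90 mm above the counter, its gate blade hanging into the lane at x = 68 mm
- guide_floor (a point): point on the floor of the tray's guide in front of the mid lane: x = 130 mm, y = 0 of the dispenser, 6 mm above the counter. The guide is a straight wooden strip along y, from y = -100 to +165 mm with open ends, between the dispenser's block (face at x = 90 mm) and a brass rail (x = 170 to 178 mm, top 16 mm above the counter)
- pad_left (a point): centre of the top face of the white press pad (30 mm along x, 34 mm along y) of the left lane's lever; 96 mm above the counter at rest; pressing it fully takes it about 22 mm down
- pad_mid (a point): centre of the top face of the white press pad (30 mm along x, 34 mm along y) of the mid lane's lever; 96 mm above the counter at rest; pressing it fully takes it about 22 mm down
- pad_right (a point): centre of the top face of the white press pad (30 mm along x, 34 mm along y) of the right lane's lever; 96 mm above the counter at rest; pressing it fully takes it about 22 mm down
- lever_left (a joint): rocking lever of the left lane, rad: 0 at rest with the gate shut, grows as the pad is pressed down, stop at 0.38. The ring passes under the gate above about 0.27. A spring returns it when let go; pushing it down takes about 2.5 N at the start and 5 N at the stop
- lever_mid (a joint): rocking lever of the mid lane, rad: 0 at rest with the gate shut, grows as the pad is pressed down, stop at 0.38. The ring passes under the gate above about 0.27. A spring returns it when let go; pushing it down takes about 2.5 N at the start and 5 N at the stop
- lever_right (a joint): rocking lever of the right lane, rad: 0 at rest with the gate shut, grows as the pad is pressed down, stop at 0.38. The ring passes under the gate above about 0.27. A spring returns it when let go; pushing it down takes about 2.5 N at the start and 5 N at the stop
- ring_brass_centre (a point): centre of the brass-coloured ring, 28 mm outside diameter, 9 mm wide, standing on edge in one of the three lanes behind its gate (at about x = 52 mm of the dispenser); once the gate is up it rolls out by itself in about half a second
- ring_steel_centre (a point): centre of the bright steel ring, same size, in another lane
- ring_blue_centre (a point): centre of the blue enamelled ring, same size, in the remaining lane
- tray_centre (a point): centre (half-way up) of the open amber glass tray, 73 mm along its x (the dispenser's x) by 66 mm along its y, 22 mm high, walls 4 mm, about 0.25 kg; it stands loose in the guide, beyond the left lane to the dispenser's +y side, top 28 mm above the counter, and slides along the dispenser's y with about 1 to 2 N
- gauge_set: a brass set of gauge rings fanned on a wire hoop, lying flat, about 96 mm across and 5 mm high; origin at the centre of its underside; a bystander
- ring_stand: a small walnut cone ring stand, 52 mm across and 55 mm high, with a copper-coloured ring on it; origin at the centre of its underside; a bystander
- ring_box: a closed blue ring box, 53 x 53 x 40 mm; origin at the centre of its underside; a bystander
- loupe: a black loupe standing on end, 38 mm across, 31 mm high; origin at the centre of its underside; a bystander
- mandrel: a tapered steel ring mandrel, 272 mm long, lying along its y axis on two wooden rests, 31 mm high; origin at the centre of its underside; a bystander
Not all that is in view belongs to the job. Of the things like the part that bears tray_centre, leave any that is pink, purple or turquoise; of the rest the smaller one is meant.

How it is judged (in metres and radians):
On the way, in this order (a step that is already met when the one before it is completed fails the run):
1. the tray stands in front of the brass ring's lane (centres within 20 mm across the lane), the ring still behind its gate (y of ring_brass_centre in the frame of tray_centre between -0.02 and 0.02 m and distance of ring_brass_centre from where it was at the start of the episode below 0.012 m), for 0.2 s.
2. that lane's lever is rocked far enough for its gate to clear the ring (((value of joint lever_left above 0.27 rad and y of ring_brass_centre in the frame of dispenser between 0.034 and 0.074 m) or (value of joint lever_mid above 0.27 rad and y of ring_brass_centre in the frame of dispenser between -0.02 and 0.02 m) or (value of joint lever_right above 0.27 rad and y of ring_brass_centre in the frame of dispenser between -0.074 and -0.034 m))), for 0.02 s.
3. the brass ring is in the tray (x of ring_brass_centre in the frame of tray_centre between -0.033 and 0.033 m and y of ring_brass_centre in the frame of tray_centre between -0.029 and 0.029 m and z of ring_brass_centre in the frame of tray_centre below 0.012 m), for 0.2 s.
At the end, for the whole second after the job is handed in: The brass ring lies at rest inside the tray (slower than 50 mm/s), the tray stands flat in its guide in front of the mouths, all three levers are back at rest (below 0.04 rad, gates shut), and the steel and blue rings are within 12 mm of where they started (all of step 3 and linear speed of ring_brass below 0.05 m/s and value of joint each of lever_left, lever_mid, lever_right below 0.04 rad and distance of each of ring_steel_centre, ring_blue_centre from where it was at the start of the episode below 0.012 m and angle between tray_centre's own z axis and vertical below 0.1 rad and z of tray_centre in the frame of dispenser below 0.022 m and x of tray_centre in the frame of dispenser between 0.12 and 0.14 m and linear speed of tray below 0.02 m/s); the robot touches nothing.
It fails at once if the tray is lifted or tipped (height (world z) of tray_centre above 0.03 m or angle between tray_centre's own z axis and vertical above 0.2 rad).
It fails at once if the steel or blue ring is let out (distance of any of ring_steel_centre, ring_blue_centre from where it was at the start of the episode above 0.02 m).
It fails at once if a ring is touched by the robot (contact force between any of the fingers, the arm and ring_brass above 0.3 N or contact force between any of the fingers, the arm and ring_steel above 0.3 N or contact force between any of the fingers, the arm and ring_blue above 0.3 N).
It fails at once if a bystander is moved by more than 20 mm (distance of any of gauge_set, ring_stand, ring_box, loupe, mandrel from where it was at the start of the episode above 0.02 m).
It also fails if it takes over 54 s, if anything falls off the work surface, if the arm or the gripper's body presses on something with over 40 N, if the wrist force passes 120 N, or if a joint passes its speed limit or range.

## Robot

A 6-joint arm with a two-finger parallel gripper is mounted at the origin on the work surface. World frame = base frame: x ahead of the robot, y to its left, z up, the work surface at z = 0. Lengths are in m, angles in degrees, forces in N, time in s.
With the tool pointing down it reaches from about 0.275 to 0.725 m from the base axis. Payload 5.6 kg.
Tool frame: the origin (TCP) lies on the centre line of the jaws, within the pads' length; the fingertips stand 17 mm ahead of it and the grasp point (between the pads) lies 2 mm behind it; z points along the fingers, y is the direction in which the jaws open and shut (so a half turn about z gives the same grasp; the last joint's range is limited). The gripper opens to 85 mm and grips with 20 to 120 N. Pads are 22 mm wide; open, the fingers measure 114 mm over their backs; the gripper's body (76 mm by 85 mm) begins 54 mm behind the grasp point. The pads swing forward as they close: fully open they stand 13 mm farther back than shut.
Start: joints at [-49.87, 14.616, 6.199, 0, -81.583, -16.306], TCP at [0.222, -0.503, 0.248] pointing down, gripper open.
Joint ranges: [-168.99, 168.99], [-69.2, 112.95], [-62.41, 85.93], [-164.36, 98.24], [-168.68, -3.75], [-174.98, 174.98]. Speed limits (degrees/s): [147.25, 147.25, 180, 180, 180, 180].

## Interface

Orientations are given as a 3x3 rotation matrix whose columns are the frame's x, y, z axes.
In Python, from bench import env, read_camera, recognise gives the robot as it stands.
- The arm moves only by the tool send_rows, never from a script. Its argument "increments" is one flat list of numbers, 7 for each row, row after row: the shift along the tool's x, y, z normalised to -1 to 1, where 1 is 50 mm, then the turn, a rotation vector about the tool's x, y, z normalised to -1 to 1, where 1 is pi/4 rad, then the closure in counts, from 0 (fully open) to 255 (shut). In form: [dx, dy, dz, ax, ay, az, hand, dx, dy, dz, ax, ay, az, hand, ...]. A call has exactly 10 rows; each row shifts and turns the commanded pose from where the row before left it, along the tool's axes as they then stand; what a row does not reach is not made up. A row lasts 1/10 s, in which the tool goes at most 50 mm and 8.59 degrees, less where a joint would pass 70% of its speed; a pose out of reach is approached as far as the arm can. A call with a number of a shift or a turn outside -1 to 1 is refused whole. A call with a gripper value outside its range is refused whole. The fingers move at their own pace and stop on an object; the grip force is fixed at half the most. Time passes only in rows, so rows that do not move let the fingers close, or fill a call up. It gives the time, the measured TCP pose, the force and the opening at its end, in the units of the state.
- env.read_state(): the state, without advancing time (a new reading comes with each control period).
- read_camera(name): name is "side" or "top" or "wrist"; returns a dict with "color" (480x640x3 uint8, red, green, blue), "depth" (480x640 float32, m along the optical axis (not along the pixel's ray), 0 where there is no reading), "fovy" (degrees; the focal length in pixels is half the picture's height over the tangent of half this angle, whatever the lens; pixels are square), "cx", "cy" (the principal point, pixels), "position" and "rotation" of the camera in the world. Camera axes: x right, y down, z forward; pixel columns grow to the right and rows downward; lengths in m; the calibration is good to about 2 mm. A picture is of the moment at which its call begins.
- env.close_job(): hands the job in, once; it reports no verdict.
Trained networks look in a picture, given as the dict that the camera call returned (one of the last four; its "shot" number tells which), for a name from the list of things; names that differ only in an ending like _2 or _b are one class to them, and where a whole thing is asked for, a point or a joint stands for the part that bears it (a point fixed in the world has none). Each returns a list of dicts, best first, with "conf" (0 to 1); they miss things now and then, are a little off and sometimes report something else, mostly with a low value. They report only what shows in the picture. A call takes as long as a camera call. They do not tell look-alikes from the thing itself.
- recognise(picture, label): "location" ([column, row] in pixels, amid what is visible of it).
The state is a dict: "clock": time; "joint_pos": joint angles; "joint_velocities": joint speeds; "tau": joint torques, N m; "tcp_pos": TCP position; "ee_rot": TCP orientation; "contact_force": force on the tool from outside, world axes, zero at the start; "ft_torque": the same for the moment, N m; "grip_width": finger opening in m.
Only numpy, scipy, OpenCV 4.12 (cv2) and the standard library are available. Lean on these libraries where they do the work, as an engineer would, in place of code of your own. Each camera call takes 0.05 s, during which the arm holds its last target. There are 200 camera calls.

## Working session

There is one attempt and no reset: what is moved stays moved. The work goes in short steps, Python scripts to look and compute and a tool call to move; the robot and the scene stay as the last step left them, time stands still between calls to the robot, and variables do not carry over. Pictures are saved under pics/ and viewed, about 8 in all and at most 12, crops included, and the job is handed in when it is done.

Besides the shell and the picture viewer there is one more tool, called after "Request:" as name(argument=value, ...) on one line, values as JSON. send_rows: Moves the arm, as the interface text tells. Scaled input: -1 to 1 covers 50 mm each way for a shift and pi/4 rad each way for a turn. Its arguments: {"type":"object","properties":{"increments":{"type":"array","items":{"type":"number"}}},"required":["increments"]}

```bash
mkdir -p pics; ls
cat > h.py <<'E'
import numpy as np, cv2
from bench import env, read_camera, recognise
def world(p,u,v,z=None):
    f=240/np.tan(np.radians(p['fovy']/2)); R=np.array(p['rotation']); t=np.array(p['position'])
    ray=R@np.array([(u-p['cx'])/f,(v-p['cy'])/f,1.])
    if z is not None: return t+ray*(z-t[2])/ray[2]
    ui,vi=int(round(u)),int(round(v)); d=p['depth'][max(0,vi-1):vi+2,max(0,ui-1):ui+2]; d=d[d>0]
    return t+ray*np.median(d) if len(d) else None
def save(p,n): cv2.imwrite(f'pics/{n}.png',p['color'][:,:,::-1])
E
python3 - <<'E'
from h import *
np.set_printoptions(precision=4,suppress=True)
for c in ['top','side']:
    p=read_camera(c); save(p,c+'1'); print(c,p['position'],p['fovy'])
    for l in ['pad_left','pad_mid','pad_right','ring_brass_centre','tray_centre','lane_mouth','ring_steel_centre','ring_blue_centre','mandrel','guide_floor','dispenser','loupe']:
        for r in recognise(p,l)[:3]: print(l,round(r['conf'],2),np.round(r['location']),world(p,*r['location']))
E
```

```text
pics
top [0.4385 0.0216 0.9274] 52.2530169299841
pad_left 0.78 [308. 346.] [0.4728 0.0401 0.0948]
pad_mid 0.59 [333. 332.] [ 0.4956 -0.0057  0.0245]
pad_mid 0.35 [378. 324.] [ 0.4988 -0.0795  0.0913]
pad_right 0.84 [377. 329.] [ 0.4906 -0.0777  0.0886]
pad_right 0.61 [336. 297.] [ 0.5558 -0.0146  0.0552]
pad_right 0.34 [383. 199.] [ 0.7417 -0.1269  0.021 ]
ring_brass_centre 0.63 [334. 289.] [ 0.5679 -0.0125  0.0681]
tray_centre 0.95 [288. 255.] [0.6498 0.0679 0.0087]
tray_centre 0.83 [172. 307.] [0.5702 0.2934 0.0032]
tray_centre 0.68 [203. 393.] [0.4086 0.2395 0.0043]
lane_mouth 0.65 [334. 298.] [ 0.5521 -0.0115  0.0699]
ring_steel_centre 0.67 [363. 331.] [ 0.4892 -0.0543  0.0895]
ring_steel_centre 0.57 [308. 286.] [0.575  0.0325 0.0781]
ring_blue_centre 0.41 [368. 288.] [ 0.5631 -0.0709  0.0789]
mandrel 0.86 [150. 253.] [0.6726 0.3266 0.0268]
guide_floor 0.67 [333. 298.] [ 0.5524 -0.0099  0.07  ]
dispenser 0.56 [338. 299.] [ 0.5505 -0.0178  0.0551]
loupe 0.54 [285. 204.] [0.7464 0.0637 0.0302]
side [ 0.4147 -0.5253  0.599 ] 53.8029909233867
pad_left 0.86 [227. 244.] [0.4971 0.058  0.096 ]
pad_mid 0.63 [239. 267.] [0.501  0.0007 0.0938]
pad_mid 0.2 [251. 296.] [ 0.5059 -0.0449  0.0749]
pad_right 0.89 [244. 296.] [ 0.502  -0.0075  0.0384]
pad_right 0.62 [363. 244.] [0.7426 0.0544 0.0236]
ring_brass_centre 0.24 [339. 430.] [ 0.5628 -0.2505  0.0015]
tray_centre 0.96 [356. 194.] [0.8094 0.2232 0.0079]
tray_centre 0.93 [319. 251.] [0.6633 0.0751 0.0119]
tray_centre 0.87 [237. 198.] [0.5661 0.2992 0.0067]
lane_mouth 0.93 [272. 301.] [ 0.5278 -0.0844  0.0952]
ring_steel_centre 0.46 [282. 252.] [0.5804 0.0325 0.0739]
mandrel 0.79 [285. 180.] [0.673  0.2973 0.0298]
guide_floor 0.87 [275. 306.] [ 0.5327 -0.0776  0.0752]
dispenser 0.95 [272. 306.] [ 0.5295 -0.0776  0.0769]
loupe 0.71 [361. 242.] [0.741  0.0581 0.0263]
```

Run:
```python
import cv2
for n,(a,b,c,d) in {'top':(150,420,130,440),'side':(140,400,180,480)}.items():
    i=cv2.imread(f'pics/{n}1.png')[a:b,c:d]; cv2.imwrite(f'pics/{n}1c.png',cv2.resize(i,None,fx=2.5,fy=2.2 if 0 else 2.5 if 0 else 2.2) if 0 else cv2.resize(i,None,fx=2.2,fy=2.2,interpolation=cv2.INTER_CUBIC))
```

```text
(no output)
```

View pics/top1c.png

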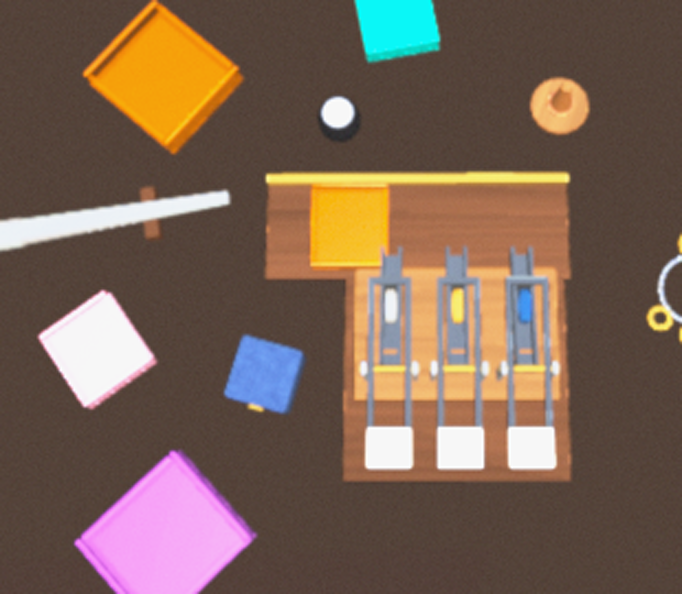

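View pics/side1.png

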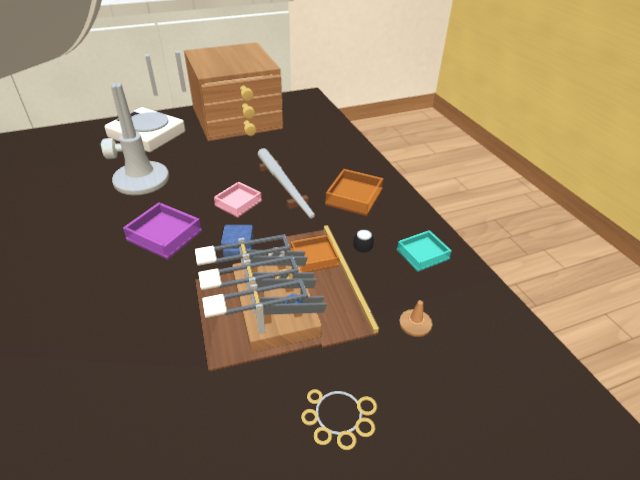

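The brass ring is in the mid lane (crop 457,305). The tray to push is the amber one in the guide (crop 350,226). The larger amber tray and the pink, purple and turquoise ones are decoys. Next I compute the dispenser frame.

Run:
```python
from h import *
np.set_printoptions(precision=4,suppress=True)
p=read_camera('top')
w=lambda c,z: world(p,130+c[0]/2.2,150+c[1]/2.2,z)
from scipy.optimize import least_squares
pts=[]
for c,z,d in [((389,447),.096,(-60,54)),((460,447),.096,(-60,0)),((532,447),.096,(-60,-54)),((267,178),.016,(174,165)),((569,177),.016,(174,-100)),((390,252),.039,(100,54)),((457,252),.039,(100,0)),((521,252),.039,(100,-54))]:
    P=w(c,z); pts.append((P[:2],np.array(d)/1000)); print(d,P)
def g(q,d): c,s=np.cos(q[2]),np.sin(q[2]); return q[:2]+np.array([c*d[0]-s*d[1],s*d[0]+c*d[1]])
r=least_squares(lambda q:np.concatenate([g(q,d)-P for P,d in pts]),[.55,0,0],loss='soft_l1',f_scale=.003)
print(r.x,np.degrees(r.x[2])); print(r.fun.reshape(-1,2) if 0 else [1000*(g(r.x,d)-P) for P,d in pts])
for c in [(311,185),(389,185),(311,266),(389,266)]: print('tray top corner',w(c,.028))
print('boxes',world(p,*[130+264/2.2,150+372/2.2],.04))
s=env.read_state(); print(s['tcp_pos'],s['ee_rot'],s['clock'],s['grip_width'],s['contact_force'])
```

```text
(-60, 54) [0.4605 0.0438 0.096 ]
(-60, 0) [ 0.4558 -0.0097  0.096 ]
(-60, -54) [ 0.4511 -0.0638  0.096 ]
(174, 165) [0.7023 0.1339 0.016 ]
(174, -100) [ 0.6798 -0.1303  0.016 ]
(100, 54) [0.6219 0.0314 0.039 ]
(100, 0) [ 0.617  -0.0248  0.039 ]
(100, -54) [ 0.6122 -0.0785  0.039 ]
[ 0.5161 -0.0153 -0.0869] -4.97921773051736
[array([ 0.5273, -0.0469]), array([ 0.498 , -0.4215]), array([ 0.5302, -0.0913]), array([1.3832, 0.088 ]), array([0.9655, 0.3353]), array([-1.5661, -1.5292]), array([-1.285 ,  0.8597]), array([-1.2304,  0.6877])]
tray top corner [0.6892 0.0948 0.028 ]
tray top corner [0.6832 0.0275 0.028 ]
tray top corner [0.618  0.0994 0.028 ]
tray top corner [0.6122 0.0333 0.028 ]
boxes [0.5308 0.1425 0.04  ]
[ 0.2222 -0.5031  0.2483] [[-0.9148 -0.4039  0.    ]
 [-0.4039  0.9148 -0.0001]
 [ 0.     -0.0001 -1.    ]] 1.35 0.08552217790573485 [0.5903 0.0173 0.006 ]
```

Request:
send_rows(increments=[0, 0, 0, 0, 0, 0.16, 255, 0, 0, 0, 0, 0, 0.16, 255, 0, 0, 0, 0, 0, 0.16, 255, 0, 0, 0, 0, 0, 0.16, 255, -0.42, 0.74, 0, 0, 0, 0, 255, -0.42, 0.74, 0, 0, 0, 0, 255, -0.42, 0.74, 0, 0, 0, 0, 255, -0.42, 0.74, 0, 0, 0, 0, 255, -0.42, 0.74, 0, 0, 0, 0, 255, -0.42, 0.74, 0, 0, 0, 0, 255])

```text
clock: 2.35
tcp_pos: [0.3676, -0.2914, 0.2485]
ee_rot: [[-0.996, 0.087, 0.001], [0.087, 0.996, -0.0], [-0.001, -0.0, -1.0]]
contact_force: [0.1, -0.2, 0.5]
grip_width: 0.0002
```

Request:
send_rows(increments=[-0.42, 0.74, 0, 0, 0, 0, 255, -0.42, 0.74, 0, 0, 0, 0, 255, -0.42, 0.74, 0, 0, 0, 0, 255, -0.42, 0.74, 0, 0, 0, 0, 255, -0.42, 0.74, 0, 0, 0, 0, 255, -0.42, 0.74, 0, 0, 0, 0, 255, -0.42, 0.74, 0, 0, 0, 0, 255, -0.42, 0.74, 0, 0, 0, 0, 255, -0.42, 0.74, 0, 0, 0, 0, 255, 0, 0, 0, 0, 0, 0, 255])

```text
clock: 3.35
tcp_pos: [0.5859, 0.0263, 0.2465]
ee_rot: [[-0.997, 0.083, -0.002], [0.083, 0.997, 0.0], [0.002, 0.0, -1.0]]
contact_force: [-1.0, 0.2, -1.2]
grip_width: 0.0002
```

```bash
cat >> h.py <<'E'
Q=np.array([.5161,-.0153]); EX=np.array([.9962,-.0868]); EY=np.array([.0868,.9962])
def disp(P): d=np.array(P)[:2]-Q; return np.array([d@EX,d@EY])
def st():
    s=env.read_state(); R=np.array(s['ee_rot'])
    print('t',s['clock'],'disp',disp(s['tcp_pos']).round(4),'z',round(s['tcp_pos'][2],4),'yaw x',np.degrees(np.arctan2(R[1,0],R[0,0])).round(2),'w',s['grip_width'],'F',np.round(s['contact_force'],2),'q',np.round(s['joint_pos'],1))
E
python3 -c "
from h import *
st()"
```

```text
t 3.35 disp [0.0659 0.0475] z 0.2465 yaw x 175.23 w 0.00021402476838516002 F [-1.05  0.19 -1.16] q [  17.8   18.9   11.9   -0.   -83.  -112.6]
```

Request:
send_rows(increments=[-0.43, 0.7, 0, 0, 0, 0, 255, -0.43, 0.7, 0, 0, 0, 0, 255, -0.43, 0.7, 0, 0, 0, 0, 255, 0, 0, 0.6, 0, 0, 0, 255, 0, 0, 0.6, 0, 0, 0, 255, 0, 0, 0.6, 0, 0, 0, 255, 0, 0, 0.6, 0, 0, 0, 255, 0, 0, 0.6, 0, 0, 0, 255, 0, 0, 0.6, 0, 0, 0, 255, 0, 0, 0, 0, 0, 0, 255])

```text
clock: 4.35
tcp_pos: [0.6543, 0.1204, 0.0634]
ee_rot: [[-0.996, 0.088, -0.009], [0.088, 0.996, -0.002], [0.009, -0.003, -1.0]]
contact_force: [0.1, 0.8, 0.3]
grip_width: 0.0001
```

```bash
python3 -c "
from h import *
st()
p=read_camera('side'); cv2.imwrite('pics/s2.png',cv2.resize(p['color'][120:360,160:460,::-1],None,fx=2.5,fy=2.5))"
```

```text
t 4.35 disp [0.1259 0.1471] z 0.0634 yaw x 174.97 w 0.00014548794382447474 F [0.08 0.82 0.27] q [ 2.380e+01  3.370e+01  8.200e+00 -1.000e-01 -6.500e+01 -1.188e+02]
```

View pics/s2.png

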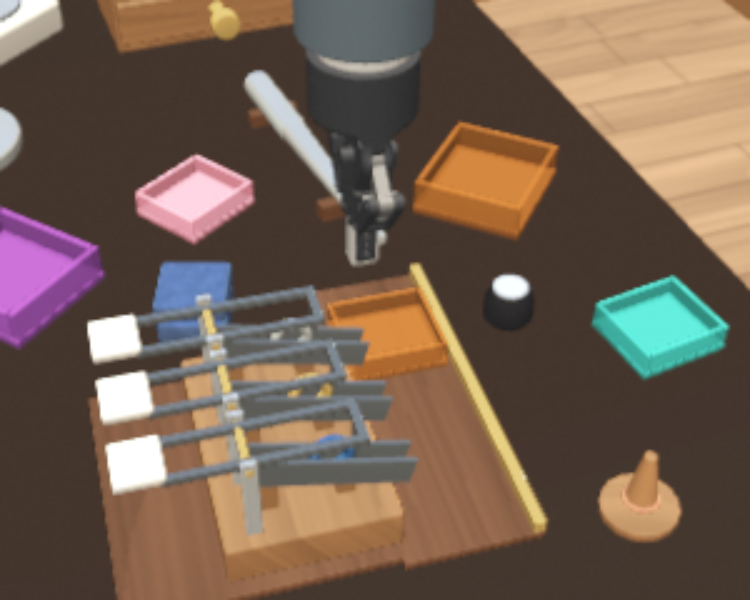

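Request:
send_rows(increments=[-0.06, 0.1, 0, 0, 0, 0, 255, 0, 0, 0.15, 0, 0, 0, 255, 0, 0, 0.15, 0, 0, 0, 255, 0, 0, 0.15, 0, 0, 0, 255, 0, 0, 0.15, 0, 0, 0, 255, 0, 0, 0, 0, 0, 0, 255, 0, 0, 0, 0, 0, 0, 255, 0, 0, 0, 0, 0, 0, 255, 0, 0, 0, 0, 0, 0, 255, 0, 0, 0, 0, 0, 0, 255])

```text
clock: 5.4
tcp_pos: [0.6611, 0.1262, 0.0386]
ee_rot: [[-0.996, 0.087, 0.001], [0.087, 0.996, 0.0], [-0.001, 0.0, -1.0]]
contact_force: [0.2, 0.7, 0.2]
grip_width: -0.0003
```

```bash
python3 -c "
from h import *
st()"
```

```text
t 5.4 disp [0.1322 0.1536] z 0.0386 yaw x 175.03 w -0.00032227242413345716 F [0.23 0.7  0.16] q [  24.1   35.4    7.2    0.   -61.8 -119. ]
```

Request:
send_rows(increments=[0.04, 0, 0.2, 0, 0, 0, 255, 0, 0, 0, 0, 0, 0, 255, 0, -0.12, 0, 0, 0, 0, 255, 0, -0.12, 0, 0, 0, 0, 255, 0, -0.12, 0, 0, 0, 0, 255, 0, -0.12, 0, 0, 0, 0, 255, 0, -0.12, 0, 0, 0, 0, 255, 0, -0.12, 0, 0, 0, 0, 255, 0, -0.12, 0, 0, 0, 0, 255, 0, -0.12, 0, 0, 0, 0, 255])

```text
clock: 6.4
tcp_pos: [0.6548, 0.0781, 0.0284]
ee_rot: [[-0.996, 0.087, 0.0], [0.087, 0.996, 0.0], [-0.0, 0.0, -1.0]]
contact_force: [0.3, 2.5, 0.3]
grip_width: -0.0001
```

```bash
python3 -c "
from h import *
st()
for c in ['top','side']:
    p=read_camera(c)
    for r in recognise(p,'tray_centre'): print(c,r['conf'],r['location'],disp(world(p,*r['location'],.015)))"
```

```text
t 6.4 disp [0.1301 0.1051] z 0.0284 yaw x 175.03 w -0.00012054595146961863 F [0.27 2.46 0.33] q [  20.3   34.6    4.1   -0.   -59.5 -115.3]
top 0.83 [310.0, 152.8] [0.33564763 0.05205104]
top 0.79 [195.3, 168.3] [0.30289977 0.28127938]
top 0.69 [310.3, 260.7] [0.11377486 0.05062685]
top 0.56 [234.1, 391.8] [-0.12634453  0.18641101]
side 0.95 [159.8, 228.1] [-0.13865162  0.24686938]
side 0.91 [357.0, 193.0] [0.2707199  0.25629035]
side 0.76 [324.7, 263.3] [0.13915172 0.06621415]
side 0.58 [236.8, 196.9] [0.02086876 0.31021685]
```

Request:
send_rows(increments=[0, -0.12, 0, 0, 0, 0, 255, 0, -0.12, 0, 0, 0, 0, 255, 0, -0.12, 0, 0, 0, 0, 255, 0, -0.12, 0, 0, 0, 0, 255, 0, -0.12, 0, 0, 0, 0, 255, 0, -0.12, 0, 0, 0, 0, 255, 0, -0.12, 0, 0, 0, 0, 255, 0, -0.12, 0, 0, 0, 0, 255, 0, 0, 0, 0, 0, 0, 255, 0, 0, 0, 0, 0, 0, 255])

```text
clock: 7.6
tcp_pos: [0.6505, 0.0302, 0.0283]
ee_rot: [[-0.996, 0.087, -0.0], [0.087, 0.996, -0.0], [0.0, -0.001, -1.0]]
contact_force: [0.6, -0.2, 0.2]
grip_width: -0.0002
```

```bash
python3 -c "
from h import *
st()
p=read_camera('top'); cv2.imwrite('pics/t3.png',cv2.resize(p['color'][210:370,240:420,::-1],None,fx=3.5,fy=3.5,interpolation=cv2.INTER_CUBIC))
p=read_camera('side'); cv2.imwrite('pics/s3.png',cv2.resize(p['color'][200:360,180:400,::-1],None,fx=3.5,fy=3.5,interpolation=cv2.INTER_CUBIC))"
```

```text
t 7.6 disp [0.13  0.057] z 0.0283 yaw x 175.0 w -0.00016826539090856096 F [ 0.6  -0.17  0.21] q [  16.4   33.8    2.6    0.   -58.8 -111.4]
```

View pics/s3.png

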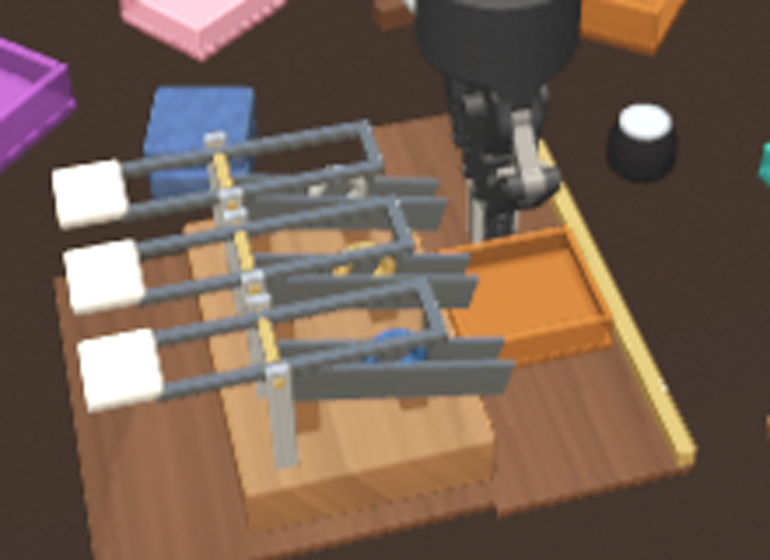

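```bash
python3 -c "
from h import *
p=read_camera('side')
for c in [(568,230),(612,320)]: print(disp(world(p,180+c[0]/3.5,200+c[1]/3.5,.028)))
print('rail',[disp(world(p,180+c[0]/3.5,200+c[1]/3.5,.016)) for c in [(690,453)]])
print('pad mid',disp(world(p,180+104/3.5,200+276/3.5,.096)))
"
```

```text
[0.16249243 0.03910375]
[ 0.16268591 -0.0242894 ]
rail [array([ 0.17309818, -0.09895997])]
pad mid [-0.06180356 -0.00041884]
```

Request:
send_rows(increments=[0, -0.075, 0, 0, 0, 0, 255, 0, -0.075, 0, 0, 0, 0, 255, 0, 0, 0, 0, 0, 0, 255, 0, 0, 0, 0, 0, 0, 255, 0, 0.15, 0, 0, 0, 0, 255, 0, 0.15, 0, 0, 0, 0, 255, 0, 0, -0.5, 0, 0, 0, 255, 0, 0, -0.8, 0, 0, 0, 255, 0, 0, -0.8, 0, 0, 0, 255, 0, 0, -0.8, 0, 0, 0, 255])

```text
clock: 8.75
tcp_pos: [0.651, 0.0389, 0.1749]
ee_rot: [[-0.996, 0.086, -0.0], [0.086, 0.996, -0.0], [0.0, -0.0, -1.0]]
contact_force: [0.8, 0.6, 0.5]
grip_width: 0.0002
```

```bash
python3 -c "
from h import *
st()
p=read_camera('side'); cv2.imwrite('pics/s4.png',cv2.resize(p['color'][200:360,180:400,::-1],None,fx=3.5,fy=3.5,interpolation=cv2.INTER_CUBIC))"
```

```text
t 8.75 disp [0.1297 0.0657] z 0.1749 yaw x 175.07 w 0.00017944254442911326 F [0.81 0.6  0.47] q [  17.1   27.8   15.     0.   -77.2 -112.1]
```

View pics/s4.png

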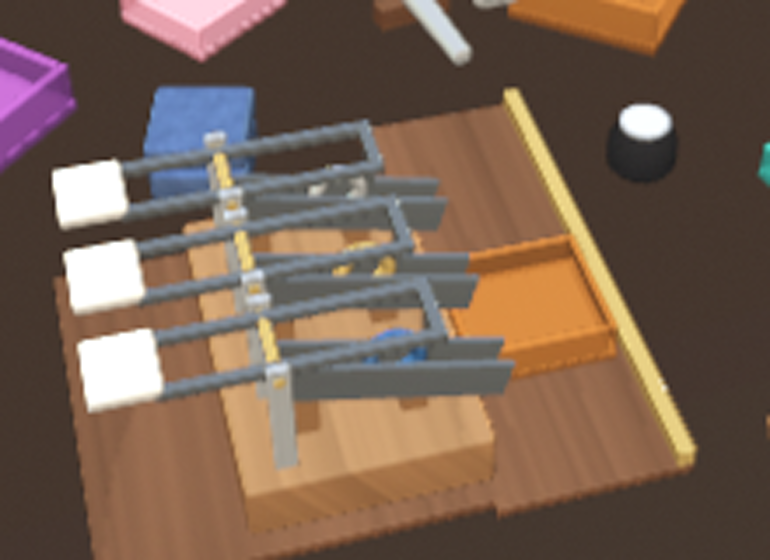

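Request:
send_rows(increments=[0.64, -0.22, 0, 0, 0, 0, 255, 0.64, -0.22, 0, 0, 0, 0, 255, 0.64, -0.22, 0, 0, 0, 0, 255, 0.64, -0.22, 0, 0, 0, 0, 255, 0.64, -0.22, 0, 0, 0, 0, 255, 0.64, -0.22, 0, 0, 0, 0, 255, 0, 0, 0.4, 0, 0, 0, 255, 0, 0, 0.4, 0, 0, 0, 255, 0, 0, 0, 0, 0, 0, 255, 0, 0, 0, 0, 0, 0, 255])

```text
clock: 9.8
tcp_pos: [0.4545, -0.0107, 0.1337]
ee_rot: [[-0.996, 0.086, -0.0], [0.086, 0.996, -0.001], [0.0, -0.001, -1.0]]
contact_force: [0.2, 0.5, 0.5]
grip_width: -0.0
```

```bash
python3 -c "
from h import *
p=read_camera('side')
print([disp(world(p,180+c[0]/3.5,200+c[1]/3.5,.028)) for c in [(575,238),(616,333)]])
for i in range(4): st(); read_camera('side') if i==0 else None
cv2.imwrite('pics/s5.png',cv2.resize(p['color'][180:340,160:380,::-1],None,fx=3.5,fy=3.5,interpolation=cv2.INTER_CUBIC))"
```

```text
[array([0.16398494, 0.03275162]), array([ 0.16165347, -0.03256599])]
t 9.85 disp [-0.0613 -0.0007] z 0.1341 yaw x 175.06 w 0.00022579329817204436 F [-0.09  0.59  1.26] q [  18.5    7.9  -19.5    0.   -62.5 -113.5]
t 9.9 disp [-0.0611 -0.0006] z 0.1343 yaw x 175.05 w -1.3968251887308604e-05 F [ 0.51 -0.86  0.19] q [  18.5    7.9  -19.5    0.   -62.5 -113.5]
t 9.9 disp [-0.0611 -0.0006] z 0.1343 yaw x 175.05 w -1.3968251887308604e-05 F [ 0.51 -0.86  0.19] q [  18.5    7.9  -19.5    0.   -62.5 -113.5]
t 9.9 disp [-0.0611 -0.0006] z 0.1343 yaw x 175.05 w -1.3968251887308604e-05 F [ 0.51 -0.86  0.19] q [  18.5    7.9  -19.5    0.   -62.5 -113.5]
```

View pics/s5.png

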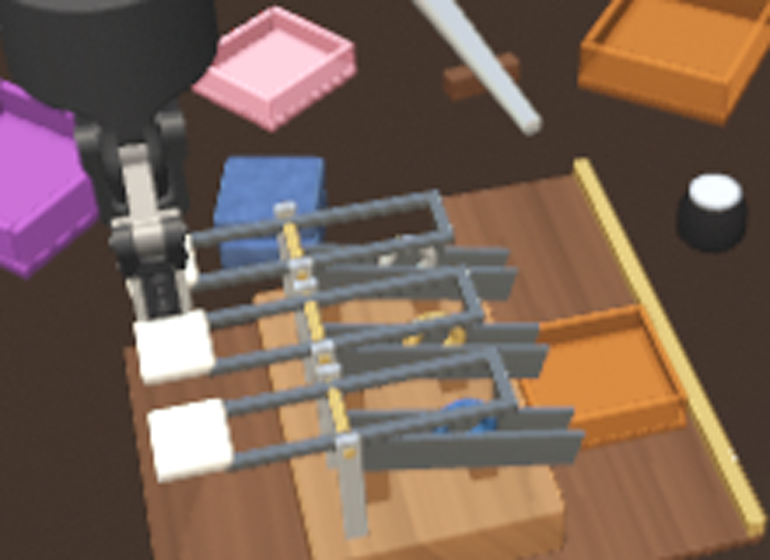

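Tray centred to within 1 mm and the fingers are above the mid pad. Pressing.

Request:
send_rows(increments=[0.02, 0, 0.1, 0, 0, 0, 255, 0, 0, 0.1, 0, 0, 0, 255, 0, 0, 0.1, 0, 0, 0, 255, 0, 0, 0.1, 0, 0, 0, 255, 0, 0, 0.1, 0, 0, 0, 255, 0, 0, 0.1, 0, 0, 0, 255, 0, 0, 0.1, 0, 0, 0, 255, 0, 0, 0.1, 0, 0, 0, 255, 0, 0, 0, 0, 0, 0, 255, 0, 0, 0, 0, 0, 0, 255])

```text
clock: 10.9
tcp_pos: [0.454, -0.0108, 0.0937]
ee_rot: [[-0.996, 0.086, 0.001], [0.086, 0.996, -0.0], [-0.001, 0.0, -1.0]]
contact_force: [0.5, 0.0, 4.9]
grip_width: 0.0001
```

```bash
python3 -c "
from h import *
st()
p=read_camera('side');st()
cv2.imwrite('pics/s6.png',cv2.resize(p['color'][180:340,160:380,::-1],None,fx=3.5,fy=3.5,interpolation=cv2.INTER_CUBIC))"
```

```text
t 10.9 disp [-0.0623 -0.0009] z 0.0937 yaw x 175.04 w 0.00010288881805183723 F [0.47 0.01 4.89] q [  18.5   10.3  -23.4    0.   -56.3 -113.5]
t 10.95 disp [-0.0623 -0.0009] z 0.0938 yaw x 175.04 w -0.00034005880485496947 F [ 0.27 -1.69  4.68] q [  18.5   10.2  -23.4    0.   -56.3 -113.5]
```

View pics/s6.png

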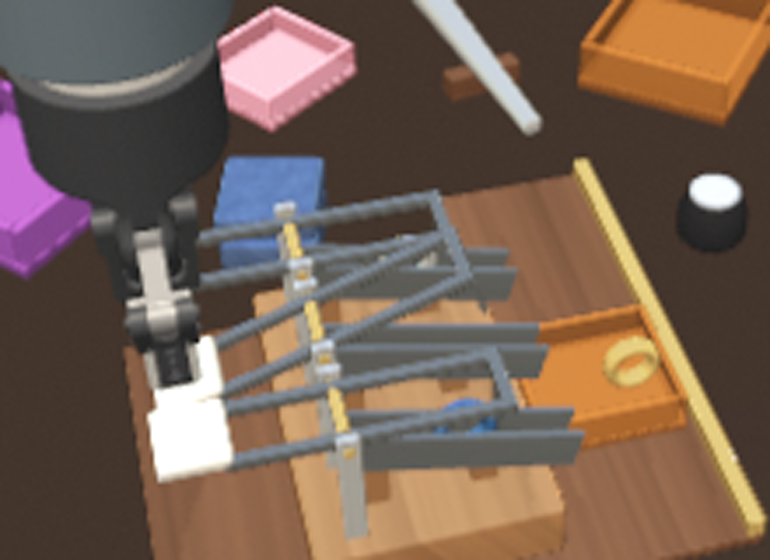

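The brass ring is in the tray (crop 631,362). Releasing by raising straight up.

Request:
send_rows(increments=[0, 0, -0.1, 0, 0, 0, 255, 0, 0, -0.1, 0, 0, 0, 255, 0, 0, -0.1, 0, 0, 0, 255, 0, 0, -0.1, 0, 0, 0, 255, 0, 0, -0.2, 0, 0, 0, 255, 0, 0, -0.5, 0, 0, 0, 255, 0, 0, -0.7, 0, 0, 0, 255, 0, 0, -0.7, 0, 0, 0, 255, 0, 0, 0, 0, 0, 0, 255, 0, 0, 0, 0, 0, 0, 255])

```text
clock: 11.95
tcp_pos: [0.4536, -0.0106, 0.2192]
ee_rot: [[-0.996, 0.087, 0.002], [0.087, 0.996, 0.001], [-0.002, 0.001, -1.0]]
contact_force: [-0.1, -0.5, -1.6]
grip_width: 0.0001
```

```bash
python3 -c "
from h import *
p=read_camera('side');st()
cv2.imwrite('pics/s7.png',cv2.resize(p['color'][180:340,160:380,::-1],None,fx=3.5,fy=3.5,interpolation=cv2.INTER_CUBIC))
print([disp(world(p,160+c[0]/3.5,180+c[1]/3.5,.015)) for c in [(631,362)]])"
```

```text
t 12.0 disp [-0.0633 -0.0009] z 0.2181 yaw x 175.01 w -4.893668583873135e-05 F [-0.46 -0.46 -0.58] q [  18.5    4.3  -10.8   -0.   -74.9 -113.5]
[array([0.15003663, 0.01128449])]
```

View pics/s7.png

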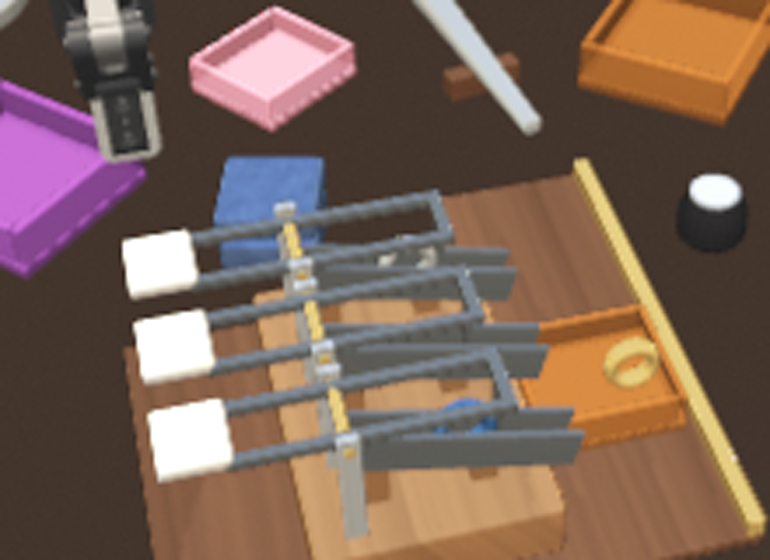

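```bash
python3 -c "
from h import *
print(env.close_job()); st()"
```

```text
the job is handed in; nothing more can be done
None
the job is handed in; nothing more can be done
```

The job is handed in: the brass ring is in the amber tray and the gate is shut again. The hand-in reported no verdict, so this rests on my own checks.

- **Actions:** I pushed the smaller amber tray about 90 mm along its guide with closed fingers, until it stood in front of the mid lane, where the brass ring was. I then pressed the mid pad about 20 mm down (about 5 N at the wrist) and raised the arm clear.
- **Tray and brass ring:** Before the press, the tray was within about 1 mm of the lane centre. In the last picture it stands flat with the brass ring inside. The ring is at the same pixel as in the picture before, about 1 s earlier, so it looks at rest.
- **Levers and other rings:** In the last picture all three levers look back at rest, and the steel and blue rings are still behind their gates.
- **Surroundings:** The arm is clear of everything at about 0.22 m. The ring box, loupe and mandrel look unmoved. The gauge set and ring stand were outside my last close-up, though the arm never worked near them.
- **Time:** The clock read about 12 s of the 54 s allowed.
- **Disagreement:** Midway through the push, the recogniser's tray position differed from my estimate by up to about 16 mm, so I centred the tray using its corners in the picture instead.

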